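# Reset a tilting draining board to its lowest notch

## Task

The slatted draining board is propped too steep: set it in the lowest notch of its ratchet. Raise it by its grip bar past the top notch, feeling for the rubber stop without forcing it, so that the prop swings clear; lower it gently until it lies flat, then raise it until the prop takes hold in the first notch and let it rest there. Never let the board drop or force it down on the prop, and leave everything around it where it stands.

Things in the scene. Friction and masses are not known exactly. Their poses are not given: they have to be found in the camera images.
- stand: Stand of the draining board: white plastic base plate 300 x 310 x 12 mm, fixed on the bench; origin on the bench, within 13 mm of the plate's centre. z is up; the hinge runs along its y; its -x points from the hinge to the grip bar's side (towards the robot). A toothed steel quadrant stands beside the board on its -y side.
- hinge (a point): Middle of the board's hinge axis (parallel to the stand's y), 62 mm above the bench, 120 mm from the stand's origin along its +x.
- board (a joint): Tilt of the slatted wooden board (200 x 218 x 16 mm) about the hinge, rad: 0 = flat on its rests, growing as the grip end rises. At rest in notches 1, 2, 3: 0.29, 0.49, 0.69. Nominal: prop thrown clear 0.98 to 1.01, rubber stop 1.02; these two shift together by an unknown amount, up to 0.165 either way, as the arm that bears the stop is clamped anew each time. Starts at rest in notch 2.
- grip (a point): Middle of the grip bar: grey plastic sleeve 16 mm thick, 145 mm long, turning freely on its axis, parallel to the hinge and 245 mm from it, in the board's middle plane, 32 mm clear of the board's edge, on two 10 mm rods 160 mm apart. 62 mm above the bench when flat, 240 to 290 at the stop. It can be pinched from above, tool vertical throughout. 4 to 6 N lift the board.
- bracket: Steel bracket on the board's -y edge; origin on the hinge axis, axes as the board's (-x to the grip, z normal). Carries the prop, a 44 mm steel pawl that drags over the quadrant's teeth and drops into each notch 0.01 to 0.02 rad above its rest angle, then bars the way down. Bracket and prop bear 5 to 10 N at rest in a notch, at the stop about 4 times the push at the grip; limit 100 N.
- rest: Two rubber rests 22 x 20 mm, tops 54 mm above the bench, under the board's rails; origin at the stand's origin. The stop is felt as a sudden hard resistance; there the prop has been thrown clear, and stays clear while the board is lowered. Below 0.28 rad a cam swings it back in (under 3 N felt at the grip); from flat the ratchet works again.
- beaker: Glass beaker, 68 mm wide, 85 mm high, beside the stand; origin under its centre (so for all of these). Leave alone.
- flask: Conical glass flask, 72 mm wide at the foot, 120 mm high, beside the quadrant. Leave alone.
- washbottle: White plastic bottle, 60 mm wide, 150 mm high, beside the stand. Leave alone.
- dish: Flat white china dish, 90 mm wide, 18 mm high, beside the stand. Leave alone.
- jar: Amber glass jar with black cap, 56 mm wide, 70 mm high. Leave alone.
- mortar: White china bowl, 90 mm wide, 55 mm high. Leave alone.
- spatula: Spatula 180 mm long with wooden handle lying on the bench. Leave alone.

How it is judged:
By the outcome, as a careful person would: the job done as asked, in the order asked, and still so for the second after the job is handed in, with the robot touching nothing.
It also fails if it takes over 58 s, if anything falls off the work surface, if the arm or the gripper's body presses on something with over 40 N, if the wrist force passes 120 N, or if a joint passes its speed limit or range.

## Robot

A 6-joint arm with a two-finger parallel gripper is mounted at the origin on the work surface. World frame = base frame: x ahead of the robot, y to its left, z up, the work surface at z = 0. Lengths are in m, angles in degrees, forces in N, time in s.
With the tool pointing down it reaches from about 0.375 to 0.9 m from the base axis. Payload 3.1 kg.
Tool frame: the origin (TCP) lies midway between the tips of the shut fingers; the grasp point (between the pads) lies 19 mm behind it; z points along the fingers, y is the direction in which the jaws open and shut (so a half turn about z gives the same grasp; the last joint's range is limited). The gripper opens to 87 mm and grips with 3 to 60 N. Pads are 19 mm wide; open, the fingers measure 117 mm over their backs; the gripper's body (75 mm by 190 mm) begins 51 mm behind the grasp point.
Start: joints at [-10.227, 30.224, 82.088, -0, 67.689, -10.227], TCP at [0.625, 0, 0.223] pointing down, gripper open.
Joint ranges: [-176.69, 176.69], [-43.24, 126.21], [12.49, 139.97], [-82, 262], [0, 151.66], [-163.58, 163.58]. Speed limits (degrees/s): [159.86, 159.86, 180, 180, 180, 180].

## Interface

Orientations are given as a 3x3 rotation matrix whose columns are the frame's x, y, z axes.
In Python, from rig import bot gives the robot as it stands.
- The arm moves only by the tool carry_out, never from a script. Its arguments are lists of equal length, an entry for each row: "grip": the gripper's target within -1 to 1 (fully open at 1, half-way at 0, shut at -1); "slide": the shift along the tool's x, y, z in mm, a list of three; "twist": the turn, a rotation vector about the tool's x, y, z in rad, a list of three. In form: {"grip": [grip, ...], "slide": [[dx, dy, dz], ...], "twist": [[wx, wy, wz], ...]}. A call has 1 to 12 rows; each row shifts and turns the pose as measured when the row begins, along the tool's axes as they then stand; what a row does not reach is not made up. A row lasts 1/10 s, in which the tool goes at most 50 mm and 8.59 degrees, less where a joint would pass 70% of its speed; a pose out of reach is approached as far as the arm can. A call is refused whole if a number of a shift passes 50 or a number of a turn 0.15, either way. A call with a gripper value outside its range is refused whole. The fingers move at their own pace and stop on an object; the grip force is fixed at half the most. Time passes only in rows, so rows that do not move let the fingers close. It gives the time, the measured TCP pose, the force and the opening at its end, in the units of the state.
- bot.read_state(): the state, without advancing time (a new reading comes with each control period).
- bot.capture(name): name is "scene" or "side" or "wrist"; returns a dict with "color" (384x512x3 uint8, red, green, blue), "depth" (384x512 float32, m along the optical axis (not along the pixel's ray), 0 where there is no reading), "fx", "fy", "cx", "cy" (pixels), "position" and "rotation" of the camera in the world; the wrist camera has in their place "T_tool_cam" (4x4, takes a point from camera to tool coordinates, whose origin is the TCP and whose axes are the flange's). Camera axes: x right, y up, looking along -z (the intrinsics and any distortion apply to the point x, -y, -z); pixel columns grow to the right and rows downward; lengths in m; the calibration is good to about 2 mm. A picture is of the moment at which its call begins: read the wrist's pose just before it.
- bot.hand_in(): hands the job in, once; it reports no verdict.
The state is a dict: "time_s": time; "joint_positions": joint angles; "qvel": joint speeds; "tau": joint torques, N m; "position": TCP position; "tcp_rot": TCP orientation; "force": force on the tool from outside, world axes, zero at the start; "moment": the same for the moment, N m; "opening": opening from 0.0 (shut) to 1.0 (fully open).
Only numpy, scipy, OpenCV 4.12 (cv2) and the standard library are available. Lean on these libraries where they do the work, as an engineer would, in place of code of your own. Each camera call takes 0.05 s, during which the arm holds its last target.

## Working session

There is one attempt and no reset: what is moved stays moved. The work goes in short steps, Python scripts to look and compute and a tool call to move; the robot and the scene stay as the last step left them, time stands still between calls to the robot, and variables do not carry over. Pictures are saved under pics/ and viewed, and the job is handed in when it is done.

Besides the shell and the picture viewer there is one more tool, called after ">>>" by a JSON object that holds its "name" and its "arguments", one argument or row to a line. carry_out: Moves the arm, as the interface text tells. Its arguments: {"type":"object","properties":{"grip":{"type":"array"},"slide":{"type":"array"},"twist":{"type":"array"}},"required":["grip","slide","twist"]}

```bash
ls; mkdir -p pics
python3 - <<'E'
from rig import bot
import cv2,numpy as np
print(bot.read_state())
for n in ["scene","side","wrist"]:
    d=bot.capture(n); np.savez(f"cap_{n}.npz",**d)
    cv2.imwrite(f"pics/{n}0.png",cv2.cvtColor(d["color"],cv2.COLOR_RGB2BGR))
    print(n,d["fx"],d["fy"],d["cx"],d["cy"],{k:d[k] for k in d if k not in("color","depth","fx","fy","cx","cy")},(d["depth"]>0).mean())
E
```

```text
pics
{'time_s': 0.0, 'joint_positions': array([-1.02281202e+01,  3.02793402e+01,  8.21584910e+01, -1.96703340e-03,
        6.76879565e+01, -1.02279861e+01]), 'qvel': array([-0.00877975,  0.01039471,  0.04042304, -0.03115544,  0.00544219,
       -0.07339047]), 'tau': array([-5.45745443e-04, -4.40045428e+01, -1.76593530e+01,  6.32597599e-02,
        5.83207863e-02, -1.53719384e-04]), 'position': array([6.24250943e-01, 1.45778112e-04, 2.21555937e-01]), 'tcp_rot': array([[-1.03406844e-05,  9.99997654e-01, -2.16616115e-03],
       [ 9.99999936e-01,  1.11174472e-05,  3.58577849e-04],
       [ 3.58601090e-04, -2.16615731e-03, -9.99997590e-01]]), 'force': array([ 0.08248613,  0.84448617, -0.61671245]), 'moment': array([ 0.03344685, -0.01558133,  0.00524315]), 'opening': 1.0001352452933963}
scene 352.1825816474801 352.1825816474801 255.83748055557123 194.8647171430983 {'position': array([ 1.22911485, -0.50131843,  0.91830754]), 'rotation': array([[ 0.5736125 , -0.57285683,  0.58549445],
       [ 0.81910466,  0.395891  , -0.41513597],
       [ 0.00602149,  0.71770841,  0.69631773]])} 0.9942169189453125
side 387.3438984647 387.3438984647 256.5775816099987 195.48024463254572 {'position': array([ 0.04057412, -0.63535776,  1.03589336]), 'rotation': array([[ 0.78879287,  0.46522086, -0.40171552],
       [-0.6145552 ,  0.60893363, -0.50151943],
       [ 0.01130079,  0.64247131,  0.76622641]])} 0.9960734049479166
wrist 300.3221021108823 300.3221021108823 252.32716254764418 195.00916745543435 {'T_tool_cam': array([[ 2.01932153e-04,  9.68810200e-01,  2.47803865e-01,
         6.75278853e-02],
       [ 9.99999355e-01, -4.72551067e-04,  1.03259193e-03,
        -5.05582567e-04],
       [ 1.11748557e-03,  2.47803497e-01, -9.68809671e-01,
        -1.62511310e-01],
       [ 0.00000000e+00,  0.00000000e+00,  0.00000000e+00,
         1.00000000e+00]])} 0.9867706298828125
```

View pics/scene0.png

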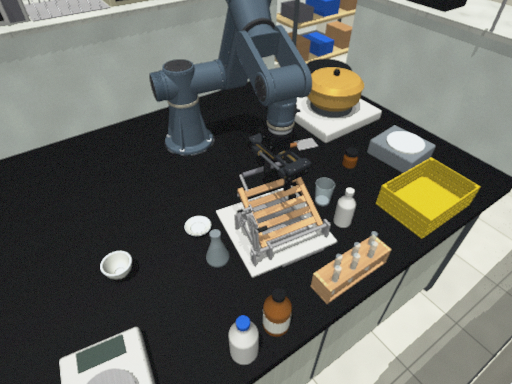

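View pics/side0.png

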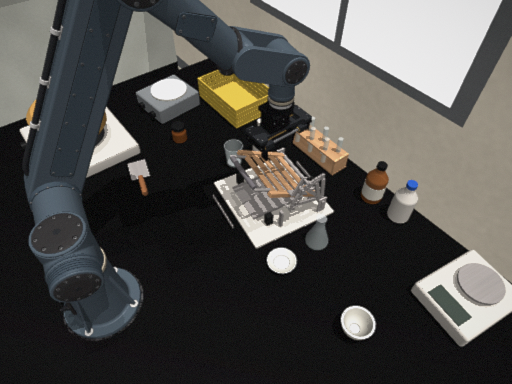

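View pics/wrist0.png

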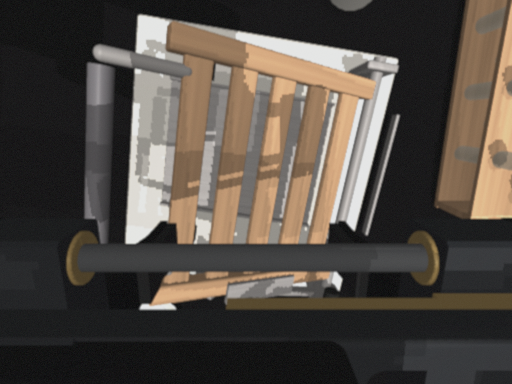

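```bash
cat > h.py <<'E'
import numpy as np,cv2
def cloud(d,st=None):
    u,v=np.meshgrid(np.arange(512),np.arange(384)); z=d["depth"]
    p=np.stack([(u-d["cx"])/d["fx"]*z,-(v-d["cy"])/d["fy"]*z,-z],-1)
    if "T_tool_cam" in d:
        T=d["T_tool_cam"]; p=p@T[:3,:3].T+T[:3,3]
        return p@st["tcp_rot"].T+st["position"]
    return p@d["rotation"].T+d["position"]
E
python3 - <<'E'
from h import *
from rig import bot
st=bot.read_state(); d=dict(np.load("cap_wrist.npz")); P=cloud(d,st)
np.set_printoptions(precision=4,suppress=True)
for v in range(50,245,10):
    print(v,[tuple(P[v,u].round(3)) for u in (88,96,102,110)])
print("plate",[ (u,v,P[v,u]) for u,v in [(145,20),(135,220),(393,65),(385,110),(132,100),(260,42)]])
# top ridge of bar
for v in range(75,205,15):
    r=P[v,80:120]; m=r[:,2]>0.1; print(v,r[m].mean(0), m.sum(), r[m][:,0].min(), r[m][:,0].max(), r[m][:,2].max())
# side/scene views: height map
for n in ["side","scene"]:
    d=dict(np.load(f"cap_{n}.npz")); Q=cloud(d); c=d["color"].astype(int)
    m=(Q[...,2]>0.005)&(Q[...,2]<0.018)&(c.min(-1)>150)&(abs(Q[...,0]-.65)<.25)&(abs(Q[...,1])<.3)
    k,l,s,ce=cv2.connectedComponentsWithStats(m.astype(np.uint8))
    i=1+s[1:,4].argmax(); q=Q[l==i]
    print(n,s[i],q.mean(0),cv2.minAreaRect((q[:,:2]*1000).astype(np.float32)))
E
```

```text
50 [(np.float64(0.43), np.float64(0.145), np.float64(0.0)), (np.float64(0.527), np.float64(0.109), np.float64(0.182)), (np.float64(0.53), np.float64(0.109), np.float64(0.18)), (np.float64(0.534), np.float64(0.109), np.float64(0.18))]
60 [(np.float64(0.429), np.float64(0.134), np.float64(0.001)), (np.float64(0.438), np.float64(0.134), np.float64(0.001)), (np.float64(0.528), np.float64(0.103), np.float64(0.179)), (np.float64(0.624), np.float64(0.068), np.float64(0.384))]
70 [(np.float64(0.521), np.float64(0.097), np.float64(0.183)), (np.float64(0.526), np.float64(0.097), np.float64(0.184)), (np.float64(0.624), np.float64(0.068), np.float64(0.384)), (np.float64(0.533), np.float64(0.097), np.float64(0.18))]
80 [(np.float64(0.52), np.float64(0.091), np.float64(0.184)), (np.float64(0.526), np.float64(0.091), np.float64(0.185)), (np.float64(0.529), np.float64(0.091), np.float64(0.184)), (np.float64(0.532), np.float64(0.091), np.float64(0.179))]
90 [(np.float64(0.519), np.float64(0.085), np.float64(0.183)), (np.float64(0.525), np.float64(0.085), np.float64(0.184)), (np.float64(0.528), np.flo
[... 4371 characters left out ...]
277669419202622 0.1859549385673908
150 [0.5209 0.0471 0.1827] 26 0.5125868923077322 0.5255278496194183 0.1862377562538183
165 [0.5195 0.037  0.1832] 25 0.5116819631905416 0.5247844301403515 0.18620522784063245
180 [0.5216 0.0282 0.1903] 27 0.509080259625097 0.624193759634676 0.38431238404046586
195 [0.5159 0.016  0.1827] 25 0.5074169971096223 0.5211078527730285 0.18586245714554347
side [ 214  175  119   72 1886] [ 0.5445 -0.0508  0.0107] ((618.0791625976562, 1.190643310546875), (311.83441162109375, 299.0046081542969), 81.10265350341797)
scene [ 216  202  121   75 2169] [ 0.6716 -0.0559  0.0127] ((620.7862548828125, 4.08563232421875), (309.0453186035156, 300.9293518066406), 81.19571685791016)
```

Run:
```python
import cv2
for n,(x,y,w,h) in {"scene":(190,120,180,160),"side":(190,90,180,180)}.items():
    i=cv2.imread(f"pics/{n}0.png")[y:y+h,x:x+w]
    cv2.imwrite(f"pics/{n}0z.png",cv2.resize(i,None,fx=3.3,fy=3.3,interpolation=cv2.INTER_CUBIC))
```

```text
(no output)
```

View pics/scene0z.png

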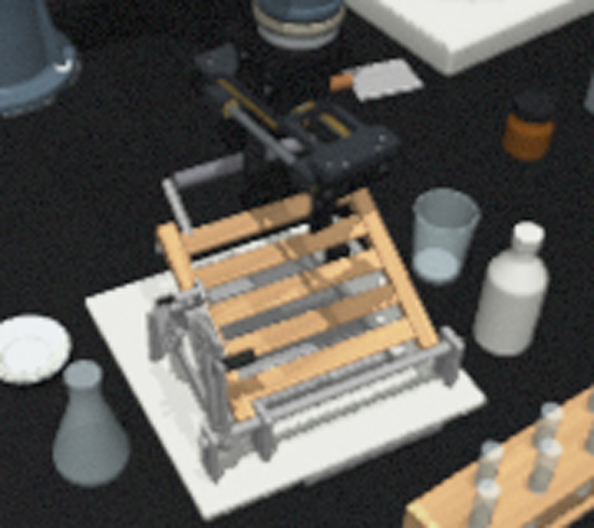

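View pics/side0z.png

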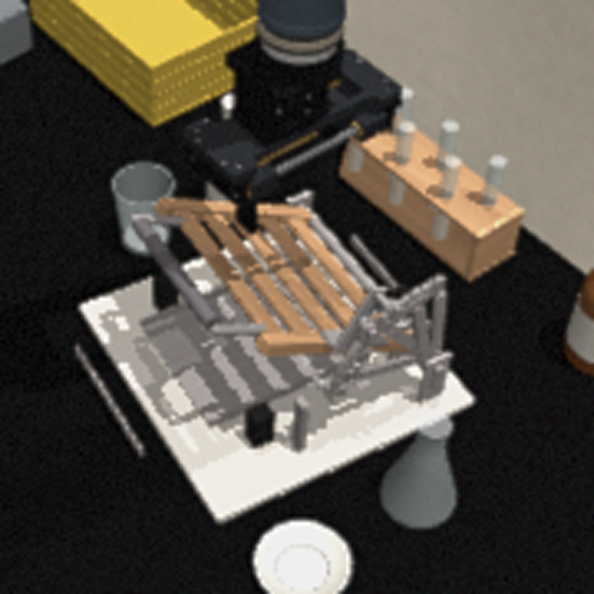

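>>> {"name": "carry_out", "arguments": {
  "grip": [-0.4,-0.4,-0.4,-0.4,-0.4,-0.4,-0.4,-0.4,-0.4,-0.4],
  "slide": [
    [0,0,-10],
    [5,-20,0],
    [5,-20,0],
    [5,-20,0],
    [5,-20,0],
    [4,-20,0],
    [4,-8,0],
    [0,0,0],
    [0,0,0],
    [0,0,0]
  ],
  "twist": [
    [0,0,0],
    [0,0,0],
    [0,0,0],
    [0,0,0],
    [0,0,0],
    [0,0,0],
    [0,0,0],
    [0,0,0.08],
    [0,0,0.077],
    [0,0,0]
  ]
}}

```text
time_s: 1.15
position: [0.515, 0.029, 0.2367]
tcp_rot: [[0.162, 0.987, 0.005], [0.987, -0.162, -0.001], [0.0, 0.005, -1.0]]
force: [0.0, -0.1, 0.1]
opening: 0.31
```

Run:
```python
from rig import bot
from h import *
np.set_printoptions(precision=4,suppress=True)
s=bot.read_state(); print(s["time_s"],s["position"],s["opening"],s["force"]); print(s["tcp_rot"])
for n in ["wrist","side"]:
    d=bot.capture(n); np.savez(f"cap_{n}1.npz",**d)
    cv2.imwrite(f"pics/{n}1.png",cv2.cvtColor(d["color"],cv2.COLOR_RGB2BGR))
d=dict(np.load("cap_wrist1.npz")); P=cloud(d,s)
i=cv2.imread("pics/side1.png")[90:270,190:370]
cv2.imwrite("pics/side1z.png",cv2.resize(i,None,fx=3.3,fy=3.3,interpolation=cv2.INTER_CUBIC))
L=(P-s["position"])@s["tcp_rot"]  # tool coords
for v in range(0,384,20):
    r=P[v]; m=(r[:,2]>0.165)&(r[:,2]<.2)
    m&=abs(L[v,:,1])<.03
    if m.sum(): u=np.where(m)[0]; print(v,u.min(),u.max(),"toolx",L[v,u,0].mean(),"tool y",L[v,u,1].min(),L[v,u,1].max(),"z",r[m][:,2].max())
```

```text
1.15 [0.515  0.029  0.2367] 0.3096256402733716 [ 0.02   -0.116   0.1335]
[[ 0.162   0.9868  0.0046]
 [ 0.9868 -0.162  -0.0005]
 [ 0.0003  0.0047 -1.    ]]
100 246 293 toolx 0.07995234617780776 tool y -0.005201040884638849 0.02915705629116353 z 0.1823665712462698
120 242 263 toolx 0.06618451909415053 tool y -0.008071325800826186 0.006833370016095835 z 0.18602217144786615
140 242 263 toolx 0.052428125585524586 tool y -0.008235533199173221 0.006936588326761273 z 0.1854651497530273
160 243 263 toolx 0.038232677117219574 tool y -0.007525762787541845 0.0070548503324404125 z 0.18552726123644483
180 243 263 toolx 0.023552742228437035 tool y -0.007685651294323692 0.007212455274796687 z 0.18542121182642424
200 243 263 toolx 0.008318004104238389 tool y -0.007838277284230685 0.007343705985876174 z 0.18578474877404386
220 244 263 toolx -0.007366333654647328 tool y -0.0071353082279192875 0.0074999891236827545 z 0.18567768499700482
240 244 263 toolx -0.023663645597743095 tool y -0.0072682920949682615 0.00755285467976019 z 0.18563305754012496
280 245 263 toolx -0.057863255497542676 tool y -0.006642917383225559 0.007970722546713088 z 0.1849945980064281
```

View pics/wrist1.png

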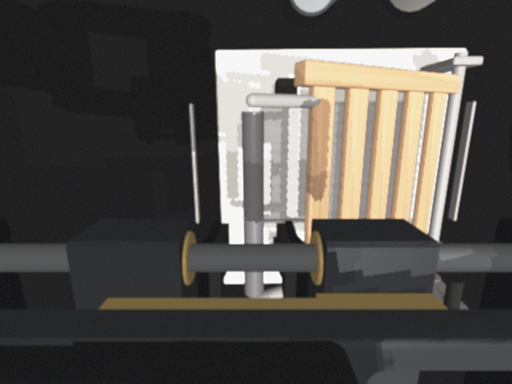

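View pics/side1z.png

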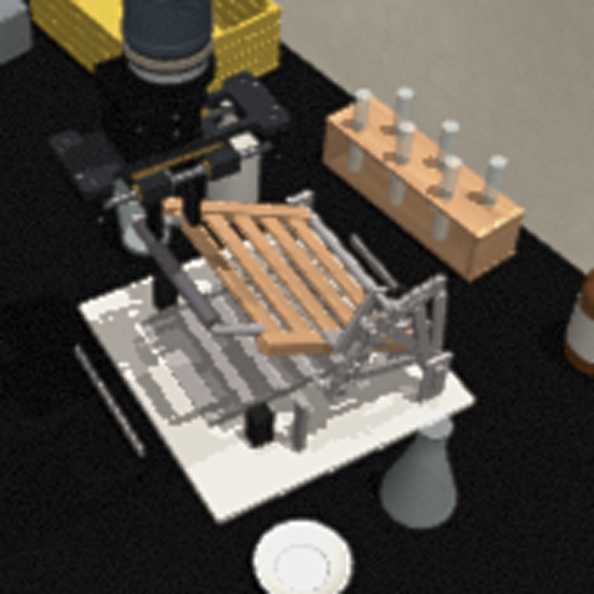

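Run:
```python
from rig import bot
from h import *
np.set_printoptions(precision=4,suppress=True)
s=bot.read_state()
d=dict(np.load("cap_wrist1.npz")); P=cloud(d,s);L=(P-s["position"])@s["tcp_rot"]
for v in (130,160,190,215):
    print(v,[(u,(L[v,u,1]*1000).round(1),(P[v,u,2]*1000).round(0)) for u in range(296,330,3)])
```

```text
130 [(296, np.float64(53.6), np.float64(16.0)), (299, np.float64(57.3), np.float64(16.0)), (302, np.float64(61.2), np.float64(15.0)), (305, np.float64(65.1), np.float64(15.0)), (308, np.float64(44.2), np.float64(151.0)), (311, np.float64(46.1), np.float64(154.0)), (314, np.float64(48.4), np.float64(154.0)), (317, np.float64(51.0), np.float64(153.0)), (320, np.float64(53.6), np.float64(152.0)), (323, np.float64(56.2), np.float64(152.0)), (326, np.float64(59.1), np.float64(150.0)), (329, np.float64(62.0), np.float64(148.0))]
160 [(296, np.float64(55.1), np.float64(15.0)), (299, np.float64(58.9), np.float64(15.0)), (302, np.float64(62.6), np.float64(16.0)), (305, np.float64(66.4), np.float64(16.0)), (308, np.float64(45.0), np.float64(153.0)), (311, np.float64(47.0), np.float64(155.0)), (314, np.float64(49.6), np.float64(155.0)), (317, np.float64(52.6), np.float64(152.0)), (320, np.float64(55.3), np.float64(151.0)), (323, np.float64(57.9), np.float64(151.0)), (326, np.float64(60.7), np.float64(149.0)), (329, np.float64(63.8), np.float64(147.0))]
190 [(296, np.float64(56.4), np.float64(16
[... 316 characters left out ...]
 np.float64(56.4), np.float64(152.0)), (323, np.float64(59.8), np.float64(149.0)), (326, np.float64(62.6), np.float64(148.0)), (329, np.float64(65.5), np.float64(147.0))]
215 [(296, np.float64(57.8), np.float64(15.0)), (299, np.float64(61.8), np.float64(15.0)), (302, np.float64(65.9), np.float64(15.0)), (305, np.float64(44.8), np.float64(152.0)), (308, np.float64(47.0), np.float64(154.0)), (311, np.float64(49.3), np.float64(155.0)), (314, np.float64(52.2), np.float64(154.0)), (317, np.float64(55.3), np.float64(151.0)), (320, np.float64(58.0), np.float64(151.0)), (323, np.float64(61.2), np.float64(149.0)), (326, np.float64(64.0), np.float64(148.0)), (329, np.float64(101.9), np.float64(16.0))]
```

>>> {"name": "carry_out", "arguments": {
  "grip": [-0.47,-0.47,-0.47,-0.47],
  "slide": [
    [0,0,8],
    [0,0,8],
    [0,0,8],
    [0,0,0]
  ],
  "twist": [
    [0,0,0],
    [0,0,0],
    [0,0,0],
    [0,0,0]
  ]
}}

```text
time_s: 1.65
position: [0.5158, 0.0287, 0.2101]
tcp_rot: [[0.158, 0.987, 0.004], [0.987, -0.158, -0.0], [0.0, 0.004, -1.0]]
force: [-1.4, -0.2, -0.3]
opening: 0.262
```

>>> {"name": "carry_out", "arguments": {
  "grip": [-0.35,-0.35,-0.35,-0.35,-0.35,-0.35,-0.35,-0.35],
  "slide": [
    [0,-0.8,5],
    [0,0,6],
    [0,0,6],
    [0,0,6],
    [0,0,6],
    [0,0,6],
    [0,0,6],
    [0,0,0]
  ],
  "twist": [
    [0,0,0],
    [0,0,0],
    [0,0,0],
    [0,0,0],
    [0,0,0],
    [0,0,0],
    [0,0,0],
    [0,0,0]
  ]
}}

```text
time_s: 2.45
position: [0.5149, 0.0288, 0.1647]
tcp_rot: [[0.158, 0.987, 0.003], [0.987, -0.158, -0.0], [0.0, 0.003, -1.0]]
force: [-0.3, 0.1, -1.0]
opening: 0.324
```

>>> {"name": "carry_out", "arguments": {
  "grip": [-0.6,-1,-1,-1,-1,-1],
  "slide": [
    [0,0,2],
    [0,0,0],
    [0,0,0],
    [0,0,0],
    [0,0,0],
    [0,0,0]
  ],
  "twist": [
    [0,0,0],
    [0,0,0],
    [0,0,0],
    [0,0,0],
    [0,0,0],
    [0,0,0]
  ]
}}

```text
time_s: 3.05
position: [0.516, 0.0286, 0.163]
tcp_rot: [[0.158, 0.987, 0.005], [0.987, -0.158, -0.001], [0.0, 0.005, -1.0]]
force: [0.3, -0.7, -1.5]
opening: 0.169
```

>>> {"name": "carry_out", "arguments": {
  "grip": [-1,-1,-1,-1,-1,-1,-1,-1,-1,-1,-1,-1],
  "slide": [
    [0,2.4,-4.3],
    [0,2.4,-4.3],
    [0,2.5,-4.2],
    [0,2.6,-4.2],
    [0,2.7,-4.1],
    [0,2.8,-4.1],
    [0,2.9,-4],
    [0,2.9,-3.9],
    [0,3,-3.9],
    [0,3.1,-3.8],
    [0,3.2,-3.8],
    [0,3.2,-3.7]
  ],
  "twist": [
    [0,0,0],
    [0,0,0],
    [0,0,0],
    [0,0,0],
    [0,0,0],
    [0,0,0],
    [0,0,0],
    [0,0,0],
    [0,0,0],
    [0,0,0],
    [0,0,0],
    [0,0,0]
  ]
}}

```text
time_s: 4.25
position: [0.5509, 0.0232, 0.2134]
tcp_rot: [[0.158, 0.987, 0.003], [0.987, -0.158, 0.0], [0.001, 0.003, -1.0]]
force: [2.4, 0.4, -5.8]
opening: 0.177
```

```bash
cat > t.py <<'E'
from rig import bot
import numpy as np
s=bot.read_state(); p=s["position"]
a=np.array([.987,-.158]); a/=np.linalg.norm(a)
b=np.array([-a[1],a[0]])
dp=p[:2]-np.array([.516,.0286]); ds=dp@a; bz=p[2]+.0143
zr=(bz-.062)/.245; xr=(.2162-ds)/.245
print("t",round(s["time_s"],2),"pos",p.round(4),"ds,dy",ds.round(4),(dp@b).round(4),"theta z",round(float(np.arcsin(min(1,zr))),3),"atan",round(float(np.arctan2(zr,xr)),3),"r",round(float(np.hypot(zr,xr)*.245),4),"F",s["force"].round(2),"F_s",(s["force"][:2]@a).round(2),"M",s["moment"].round(2),"op",round(float(s["opening"]),3))
print(s["tcp_rot"].round(4)[:,2], s["qvel"].round(2))
E
python3 t.py
```

```text
t 4.25 pos [0.5509 0.0232 0.2134] ds,dy 0.0353 0.0002 theta z 0.743 atan 0.742 r 0.2453 F [ 2.38  0.44 -5.85] F_s 2.28 M [ 0.   -0.32 -0.  ] op 0.177
[ 2.7e-03  2.0e-04 -1.0e+00] [-0.02 -0.38 -7.29 -0.04  7.3  -0.05]
```

>>> {"name": "carry_out", "arguments": {
  "grip": [-1,-1,-1,-1,-1,-1,-1,-1],
  "slide": [
    [0,3.3,-3.6],
    [0,3.4,-3.5],
    [0,3.5,-3.5],
    [0,3.5,-3.4],
    [0,1.1,-1.0],
    [0,1.1,-1.0],
    [0,1.1,-1.0],
    [0,1.1,-1.0]
  ],
  "twist": [
    [0,0,0],
    [0,0,0],
    [0,0,0],
    [0,0,0],
    [0,0,0],
    [0,0,0],
    [0,0,0],
    [0,0,0]
  ]
}}

```text
time_s: 5.05
position: [0.57, 0.0202, 0.2324]
tcp_rot: [[0.158, 0.987, 0.001], [0.987, -0.158, 0.001], [0.001, 0.001, -1.0]]
force: [1.7, 0.0, -6.4]
opening: 0.169
```

```bash
python3 t.py
```

```text
t 5.05 pos [0.57   0.0202 0.2324] ds,dy 0.0546 0.0002 theta z 0.854 atan 0.852 r 0.2454 F [ 1.72  0.02 -6.4 ] F_s 1.7 M [-0.01 -0.27  0.04] op 0.169
[ 1.3e-03  6.0e-04 -1.0e+00] [ 0.09  0.23 -2.26  0.05  2.09 -0.04]
```

>>> {"name": "carry_out", "arguments": {
  "grip": [-1,-1,-1,-1,-1,-1],
  "slide": [
    [0,1.1,-1.0],
    [0,1.1,-1.0],
    [0,1.2,-1.0],
    [0,1.2,-1.0],
    [0,1.2,-1.0],
    [0,1.2,-1.0]
  ],
  "twist": [
    [0,0,0],
    [0,0,0],
    [0,0,0],
    [0,0,0],
    [0,0,0],
    [0,0,0]
  ]
}}

```text
time_s: 5.65
position: [0.5769, 0.0191, 0.2384]
tcp_rot: [[0.158, 0.987, -0.0], [0.987, -0.158, 0.001], [0.001, -0.0, -1.0]]
force: [2.1, 0.1, -6.9]
opening: 0.172
```

```bash
python3 t.py
```

```text
t 5.65 pos [0.5769 0.0191 0.2384] ds,dy 0.0617 0.0002 theta z 0.892 atan 0.89 r 0.2454 F [ 2.14  0.07 -6.91] F_s 2.1 M [-0.04 -0.25 -0.03] op 0.172
[-1.e-04  9.e-04 -1.e+00] [ 0.01  0.4  -2.64  0.03  2.17 -0.02]
```

>>> {"name": "carry_out", "arguments": {
  "grip": [-1,-1,-1,-1,-1,-1],
  "slide": [
    [0,1.2,-1.0],
    [0,1.2,-1.0],
    [0,1.2,-1.0],
    [0,1.2,-0.9],
    [0,1.2,-0.9],
    [0,1.2,-0.9]
  ],
  "twist": [
    [0,0,0],
    [0,0,0],
    [0,0,0],
    [0,0,0],
    [0,0,0],
    [0,0,0]
  ]
}}

```text
time_s: 6.25
position: [0.5831, 0.0182, 0.2434]
tcp_rot: [[0.158, 0.987, -0.004], [0.987, -0.158, 0.002], [0.001, -0.005, -1.0]]
force: [2.0, -0.4, -6.8]
opening: 0.173
```

```bash
python3 t.py
```

```text
t 6.25 pos [0.5831 0.0182 0.2434] ds,dy 0.0679 0.0003 theta z 0.925 atan 0.922 r 0.2455 F [ 2.04 -0.4  -6.79] F_s 2.08 M [ 0.01 -0.2  -0.  ] op 0.173
[-0.0044  0.0016 -1.    ] [ 0.09  0.54 -2.38  0.02  2.17  0.03]
```

>>> {"name": "carry_out", "arguments": {
  "grip": [-1,-1,-1,-1,-1,-1],
  "slide": [
    [0,1.2,-0.9],
    [0,1.2,-0.9],
    [0,1.2,-0.9],
    [0,1.2,-0.9],
    [0,1.2,-0.9],
    [0,1.2,-0.9]
  ],
  "twist": [
    [0,0,0],
    [0,0,0],
    [0,0,0],
    [0,0,0],
    [0,0,0],
    [0,0,0]
  ]
}}

```text
time_s: 6.85
position: [0.5908, 0.017, 0.249]
tcp_rot: [[0.158, 0.987, -0.005], [0.987, -0.158, 0.002], [0.001, -0.005, -1.0]]
force: [2.6, 0.0, -7.6]
opening: 0.17
```

```bash
python3 t.py
```

```text
t 6.85 pos [0.5908 0.017  0.249 ] ds,dy 0.0756 0.0003 theta z 0.964 atan 0.961 r 0.2455 F [ 2.61  0.02 -7.63] F_s 2.57 M [ 0.01 -0.22  0.05] op 0.17
[-0.0047  0.0017 -1.    ] [ 0.03  0.53 -2.48  0.06  1.97 -0.01]
```

>>> {"name": "carry_out", "arguments": {
  "grip": [-1,-1,-1,-1,-1,-1],
  "slide": [
    [0,1.2,-0.8],
    [0,1.2,-0.8],
    [0,1.2,-0.8],
    [0,1.2,-0.8],
    [0,1.2,-0.8],
    [0,1.2,-0.8]
  ],
  "twist": [
    [0.001,0,0],
    [0.001,0,0],
    [0.001,0,0],
    [0,0,0],
    [0,0,0],
    [0,0,0]
  ]
}}

```text
time_s: 7.45
position: [0.5984, 0.0158, 0.2543]
tcp_rot: [[0.158, 0.987, -0.008], [0.987, -0.158, 0.002], [0.001, -0.008, -1.0]]
force: [0.6, 0.7, -8.0]
opening: 0.174
```

```bash
python3 t.py
```

```text
t 7.45 pos [0.5984 0.0158 0.2543] ds,dy 0.0834 0.0003 theta z 1.003 atan 0.999 r 0.2456 F [ 0.58  0.7  -8.03] F_s 0.46 M [-0.04 -0.23 -0.02] op 0.174
[-0.0082  0.0023 -1.    ] [-0.01  0.53 -2.52 -0.06  1.88  0.09]
```

>>> {"name": "carry_out", "arguments": {
  "grip": [-1,-1,-1,-1,-1,-1],
  "slide": [
    [0,1.2,-0.8],
    [0,1.2,-0.8],
    [0,1.2,-0.8],
    [0,1.2,-0.8],
    [0,1.2,-0.8],
    [0,1.2,-0.8]
  ],
  "twist": [
    [-0.001,0,0],
    [-0.001,0,0],
    [-0.001,0,0],
    [-0.001,0,0],
    [-0.001,0,0],
    [-0.001,0,0]
  ]
}}

```text
time_s: 8.05
position: [0.6068, 0.0145, 0.2595]
tcp_rot: [[0.158, 0.987, -0.0], [0.987, -0.158, 0.001], [0.001, -0.001, -1.0]]
force: [2.2, 0.3, -8.7]
opening: 0.175
```

```bash
python3 t.py
```

```text
t 8.05 pos [0.6068 0.0145 0.2595] ds,dy 0.0919 0.0004 theta z 1.044 atan 1.04 r 0.2456 F [ 2.2   0.28 -8.66] F_s 2.13 M [ 0.03 -0.27  0.03] op 0.175
[-4.0e-04  1.1e-03 -1.0e+00] [-0.01  0.33 -1.97  0.09  0.92  0.02]
```

>>> {"name": "carry_out", "arguments": {
  "grip": [-1,-1,-1,-1,-1],
  "slide": [
    [0,1.3,-0.6],
    [0,1.3,-0.6],
    [0,1.3,-0.6],
    [0,1.3,-0.7],
    [0,1.3,-0.7]
  ],
  "twist": [
    [0,0,0],
    [0,0,0],
    [0,0,0],
    [0,0,0],
    [0,0,0]
  ]
}}

```text
time_s: 8.55
position: [0.613, 0.0135, 0.2631]
tcp_rot: [[0.158, 0.987, -0.002], [0.987, -0.158, 0.001], [0.001, -0.002, -1.0]]
force: [-0.4, -0.3, -9.2]
opening: 0.176
```

```bash
python3 t.py
```

```text
t 8.55 pos [0.613  0.0135 0.2631] ds,dy 0.0982 0.0004 theta z 1.074 atan 1.069 r 0.2456 F [-0.35 -0.28 -9.17] F_s -0.3 M [ 0.07 -0.02  0.03] op 0.176
[-0.0021  0.0014 -1.    ] [ 0.14  0.83 -1.88 -0.06  2.78  0.04]
```

>>> {"name": "carry_out", "arguments": {
  "grip": [-1,-1,-1,-1],
  "slide": [
    [0,1.3,-0.6],
    [0,1.3,-0.6],
    [0,1.3,-0.6],
    [0,1.3,-0.6]
  ],
  "twist": [
    [0,0,0],
    [0,0,0],
    [0,0,0],
    [0,0,0]
  ]
}}

```text
time_s: 8.95
position: [0.6132, 0.0135, 0.2633]
tcp_rot: [[0.157, 0.987, -0.016], [0.988, -0.157, 0.003], [0.001, -0.016, -1.0]]
force: [-3.2, -0.4, -8.0]
opening: 0.173
```

```bash
python3 t.py
```

```text
t 8.95 pos [0.6132 0.0135 0.2633] ds,dy 0.0984 0.0004 theta z 1.076 atan 1.071 r 0.2457 F [-3.16 -0.39 -8.04] F_s -3.06 M [ 0.12  0.44 -0.04] op 0.173
[-0.0158  0.0032 -0.9999] [ 0.13  0.78 -1.69 -0.12  2.84  0.12]
```

>>> {"name": "carry_out", "arguments": {
  "grip": [-1,-1,-1],
  "slide": [
    [0,1.3,-0.7],
    [0,1.3,-0.7],
    [0,1.3,-0.7]
  ],
  "twist": [
    [-0.005,0,0],
    [-0.005,0,0],
    [-0.005,0,0]
  ]
}}

```text
time_s: 9.25
position: [0.6137, 0.0134, 0.2635]
tcp_rot: [[0.157, 0.988, -0.01], [0.988, -0.157, 0.002], [0.0, -0.01, -1.0]]
force: [-4.4, -0.0, -9.7]
opening: 0.173
```

```bash
python3 t.py
python3 - <<'E'
from rig import bot
import cv2
for n,(x,y,w,h) in {"scene":(190,120,180,160),"side":(190,90,180,180)}.items():
    i=cv2.cvtColor(bot.capture(n)["color"],cv2.COLOR_RGB2BGR)[y:y+h,x:x+w]
    cv2.imwrite(f"pics/{n}2z.png",cv2.resize(i,None,fx=3.3,fy=3.3,interpolation=cv2.INTER_CUBIC))
E
python3 t.py
```

```text
t 9.25 pos [0.6137 0.0134 0.2635] ds,dy 0.0988 0.0004 theta z 1.077 atan 1.073 r 0.2456 F [-4.4  -0.   -9.72] F_s -4.35 M [ 0.12  0.78 -0.01] op 0.173
[-0.01    0.0019 -0.9999] [ 0.08 -0.38  0.63 -0.1  -1.5  -0.02]
t 9.35 pos [0.6137 0.0134 0.2635] ds,dy 0.0989 0.0004 theta z 1.078 atan 1.073 r 0.2456 F [-4.67  0.89 -9.96] F_s -4.75 M [0.07 0.82 0.02] op 0.172
[-0.0097  0.0019 -1.    ] [ 0.    0.03 -0.17  0.06  0.18 -0.01]
```

View pics/scene2z.png

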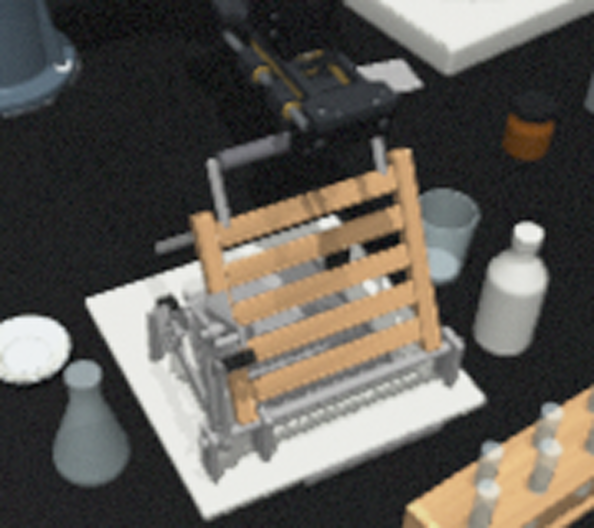

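View pics/side2z.png

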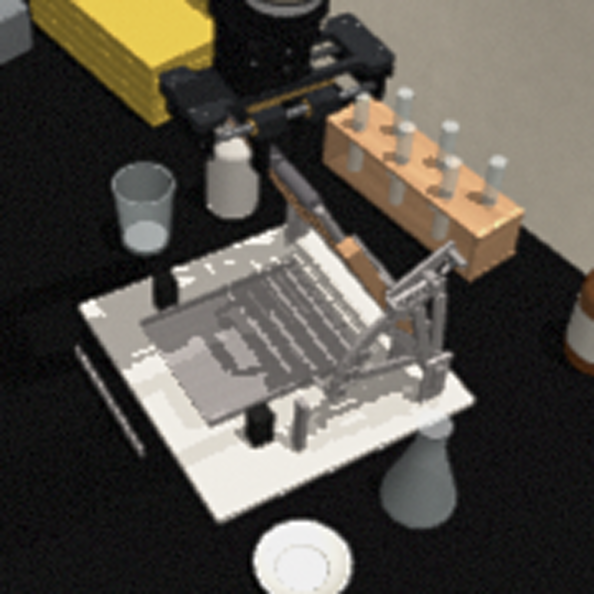

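>>> {"name": "carry_out", "arguments": {
  "grip": [-1,-1,-1,-1,-1,-1,-1,-1,-1,-1,-1,-1],
  "slide": [
    [0,-3,1.7],
    [0,-4.2,2.5],
    [0,-4.2,2.6],
    [0,-4.1,2.7],
    [0,-4.1,2.7],
    [0,-4,2.8],
    [0,-4,2.9],
    [0,-3.9,3],
    [0,-3.9,3.1],
    [0,-3.8,3.1],
    [0,-3.7,3.2],
    [0,-3.7,3.3]
  ],
  "twist": [
    [-0.003,0,0],
    [-0.003,0,0],
    [-0.003,0,0],
    [0,0,0],
    [0,0,0],
    [0,0,0],
    [0,0,0],
    [0,0,0],
    [0,0,0],
    [0,0,0],
    [0,0,0],
    [0,0,0]
  ]
}}

```text
time_s: 10.55
position: [0.5741, 0.0196, 0.2355]
tcp_rot: [[0.157, 0.987, 0.028], [0.988, -0.157, -0.004], [0.0, 0.028, -1.0]]
force: [-1.8, 0.4, -0.0]
opening: 0.177
```

```bash
python3 t.py
```

```text
t 10.55 pos [0.5741 0.0196 0.2355] ds,dy 0.0588 0.0002 theta z 0.873 atan 0.873 r 0.2451 F [-1.78  0.4  -0.03] F_s -1.82 M [ 0.1   0.39 -0.06] op 0.177
[ 0.0277 -0.0041 -0.9996] [ 0.06 -0.69  8.13 -0.07 -6.94 -0.08]
```

>>> {"name": "carry_out", "arguments": {
  "grip": [-1,-1,-1,-1,-1,-1,-1],
  "slide": [
    [0,-3.8,3.0],
    [0,-3.7,3.1],
    [0,-3.6,3.2],
    [0,-3.5,3.3],
    [0,-3.5,3.4],
    [0,-3.4,3.5],
    [0,-1.4,1.4]
  ],
  "twist": [
    [0.004,0,0],
    [0.004,0,0],
    [0.004,0,0],
    [0.004,0,0],
    [0.004,0,0],
    [0.004,0,0],
    [0.004,0,0]
  ]
}}

```text
time_s: 11.25
position: [0.5489, 0.0235, 0.2111]
tcp_rot: [[0.157, 0.988, -0.004], [0.988, -0.157, 0.001], [0.0, -0.004, -1.0]]
force: [-1.0, 1.1, -1.5]
opening: 0.171
```

```bash
python3 t.py
```

```text
t 11.25 pos [0.5489 0.0235 0.2111] ds,dy 0.0333 0.0001 theta z 0.73 atan 0.729 r 0.2453 F [-0.98  1.1  -1.48] F_s -1.15 M [0.06 0.27 0.04] op 0.171
[-4.4e-03  9.0e-04 -1.0e+00] [-0.04  0.97  0.86  0.01  0.45  0.03]
```

>>> {"name": "carry_out", "arguments": {
  "grip": [-1,-1,-1,-1,-1,-1,-1,-1],
  "slide": [
    [0,-1.3,1.5],
    [0,-1.3,1.5],
    [0,-1.3,1.5],
    [0,-1.3,1.5],
    [0,-1.3,1.5],
    [0,-1.3,1.5],
    [0,-1.3,1.5],
    [0,-1.3,1.5]
  ],
  "twist": [
    [0,0,0],
    [0,0,0],
    [0,0,0],
    [0,0,0],
    [0,0,0],
    [0,0,0],
    [0,0,0],
    [0,0,0]
  ]
}}

```text
time_s: 12.05
position: [0.5383, 0.0251, 0.1982]
tcp_rot: [[0.157, 0.988, -0.004], [0.988, -0.157, 0.001], [0.0, -0.004, -1.0]]
force: [-1.3, 0.5, -2.2]
opening: 0.168
```

```bash
python3 t.py
```

```text
t 12.05 pos [0.5383 0.0251 0.1982] ds,dy 0.0225 0.0001 theta z 0.661 atan 0.66 r 0.2452 F [-1.32  0.5  -2.17] F_s -1.39 M [ 0.06  0.21 -0.02] op 0.168
[-3.5e-03  7.0e-04 -1.0e+00] [-0.02  0.28  2.8  -0.02 -3.36  0.02]
```

>>> {"name": "carry_out", "arguments": {
  "grip": [-1,-1,-1,-1,-1,-1,-1,-1,-1,-1,-1,-1],
  "slide": [
    [0,-2.4,3.2],
    [0,-2.4,3.2],
    [0,-2.3,3.3],
    [0,-2.3,3.3],
    [0,-2.2,3.3],
    [0,-2.2,3.4],
    [0,-2.1,3.4],
    [0,-2.1,3.4],
    [0,-1.5,2.6],
    [0,-1.0,1.8],
    [0,-1.0,1.8],
    [0,-1.0,1.8]
  ],
  "twist": [
    [0,0,0],
    [0,0,0],
    [0,0,0],
    [0,0,0],
    [0,0,0],
    [0,0,0],
    [0,0,0],
    [0,0,0],
    [0,0,0],
    [0,0,0],
    [0,0,0],
    [0,0,0]
  ]
}}

```text
time_s: 13.25
position: [0.5145, 0.0288, 0.1604]
tcp_rot: [[0.157, 0.988, -0.002], [0.988, -0.157, 0.0], [0.0, -0.002, -1.0]]
force: [-1.5, 0.8, -2.9]
opening: 0.17
```

```bash
python3 t.py
```

```text
t 13.25 pos [0.5145 0.0288 0.1604] ds,dy -0.0015 0.0 theta z 0.478 atan 0.478 r 0.2451 F [-1.51  0.78 -2.89] F_s -1.61 M [0.06 0.17 0.01] op 0.17
[-2.4e-03  5.0e-04 -1.0e+00] [-0.05  1.04  2.45 -0.02 -3.56  0.01]
```

>>> {"name": "carry_out", "arguments": {
  "grip": [-1,-1,-1,-1,-1,-1,-1,-1,-1,-1,-1,-1],
  "slide": [
    [0,-1.8,3.6],
    [0,-1.7,3.6],
    [0,-1.7,3.6],
    [0,-1.6,3.7],
    [0,-1.6,3.7],
    [0,-1.5,3.7],
    [0,-1.4,3.7],
    [0,-1.4,3.8],
    [0,-1.0,2.8],
    [0,-0.7,2],
    [0,-0.6,2],
    [0,-0.6,2]
  ],
  "twist": [
    [0,0,0],
    [0,0,0],
    [0,0,0],
    [0,0,0],
    [0,0,0],
    [0,0,0],
    [0,0,0],
    [0,0,0],
    [0,0,0],
    [0,0,0],
    [0,0,0],
    [0,0,0]
  ]
}}

```text
time_s: 14.45
position: [0.498, 0.0314, 0.1188]
tcp_rot: [[0.158, 0.988, -0.002], [0.988, -0.158, 0.0], [0.0, -0.002, -1.0]]
force: [-0.7, 0.2, -3.1]
opening: 0.174
```

```bash
python3 t.py
```

```text
t 14.45 pos [0.498  0.0314 0.1188] ds,dy -0.0182 -0.0001 theta z 0.294 atan 0.294 r 0.245 F [-0.72  0.16 -3.06] F_s -0.74 M [ 0.04  0.2  -0.02] op 0.174
[-2.e-03  3.e-04 -1.e+00] [-0.01  1.79  1.77  0.02 -3.58 -0.06]
```

>>> {"name": "carry_out", "arguments": {
  "grip": [-1,-1,-1,-1,-1,-1,-1,-1,-1,-1,-1,-1],
  "slide": [
    [0,-0.6,2],
    [0,-0.6,2],
    [0,-0.6,2],
    [0,-0.8,3],
    [0,-0.8,3],
    [0,-0.7,3],
    [0,-0.7,3],
    [0,-0.6,3],
    [0,-0.6,3],
    [0,-0.5,3],
    [0,-0.5,3],
    [0,-0.5,3]
  ],
  "twist": [
    [0,0,0],
    [0,0,0],
    [0,0,0],
    [0,0,0],
    [0,0,0],
    [0,0,0],
    [0,0,0],
    [0,0,0],
    [0,0,0],
    [0,0,0],
    [0,0,0],
    [0,0,0]
  ]
}}

```text
time_s: 15.65
position: [0.4902, 0.0326, 0.0829]
tcp_rot: [[0.157, 0.988, -0.002], [0.988, -0.157, 0.0], [-0.0, -0.002, -1.0]]
force: [-0.1, -0.6, -3.2]
opening: 0.176
```

```bash
python3 t.py
```

```text
t 15.65 pos [0.4902 0.0326 0.0829] ds,dy -0.0261 -0.0001 theta z 0.144 atan 0.144 r 0.2449 F [-0.06 -0.64 -3.19] F_s 0.04 M [-0.04  0.13  0.01] op 0.176
[-1.6e-03  2.0e-04 -1.0e+00] [ 0.05  3.36  1.7  -0.1  -5.3   0.02]
```

>>> {"name": "carry_out", "arguments": {
  "grip": [-1,-1,-1,-1,-1,-1,-1,-1,-1,-1,-1],
  "slide": [
    [0,-0.4,3],
    [0,-0.4,3],
    [0,-0.4,3],
    [0,-0.3,3],
    [0,-0.3,3],
    [0,-0.2,3],
    [0,-0.2,3],
    [0,-0.1,3],
    [0,-0.1,2],
    [0,0,1.2],
    [0,0,1.2]
  ],
  "twist": [
    [0,0,0],
    [0,0,0],
    [0,0,0],
    [0,0,0],
    [0,0,0],
    [0,0,0],
    [0,0,0],
    [0,0,0],
    [0,0,0],
    [0,0,0],
    [0,0,0]
  ]
}}

```text
time_s: 16.75
position: [0.4878, 0.033, 0.0517]
tcp_rot: [[0.157, 0.988, -0.002], [0.988, -0.157, 0.0], [-0.0, -0.002, -1.0]]
force: [-0.4, 0.2, -3.8]
opening: 0.175
```

```bash
python3 t.py
```

```text
t 16.75 pos [0.4878 0.033  0.0517] ds,dy -0.0286 -0.0001 theta z 0.016 atan 0.016 r 0.2448 F [-0.43  0.21 -3.82] F_s -0.46 M [-0.04  0.16  0.  ] op 0.175
[-1.5e-03  2.0e-04 -1.0e+00] [-0.01  1.55  0.32  0.11 -1.73  0.12]
```

>>> {"name": "carry_out", "arguments": {
  "grip": [-1,-1,-1,-1,-1],
  "slide": [
    [0,0,1.2],
    [0,0,1.2],
    [0,0,1.2],
    [0,0,1],
    [0,0,1]
  ],
  "twist": [
    [0,0,0],
    [0,0,0],
    [0,0,0],
    [0,0,0],
    [0,0,0]
  ]
}}

```text
time_s: 17.25
position: [0.4878, 0.033, 0.0482]
tcp_rot: [[0.157, 0.988, -0.001], [0.988, -0.157, -0.0], [-0.0, -0.001, -1.0]]
force: [-2.5, 0.2, 7.9]
opening: 0.174
```

```bash
python3 t.py
```

```text
t 17.25 pos [0.4878 0.033  0.0482] ds,dy -0.0286 -0.0001 theta z 0.002 atan 0.002 r 0.2448 F [-2.49  0.2   7.94] F_s -2.49 M [0.04 0.53 0.02] op 0.174
[-7.e-04 -1.e-04 -1.e+00] [ 0.08  0.02  0.23 -0.04 -0.33  0.02]
```

>>> {"name": "carry_out", "arguments": {
  "grip": [-1,-1,-1,-1,-1,-1,-1,-1,-1,-1,-1,-1],
  "slide": [
    [0,0,-1.5],
    [0,0,-3],
    [0,0.1,-4],
    [0,0.2,-4],
    [0,0.2,-4],
    [0,0.3,-4],
    [0,0.4,-4],
    [0,0.4,-4],
    [0,0.5,-4],
    [0,0.6,-4],
    [0,0.6,-4],
    [0,0.7,-4]
  ],
  "twist": [
    [0,0,0],
    [0,0,0],
    [0,0,0],
    [0,0,0],
    [0,0,0],
    [0,0,0],
    [0,0,0],
    [0,0,0],
    [0,0,0],
    [0,0,0],
    [0,0,0],
    [0,0,0]
  ]
}}

```text
time_s: 18.45
position: [0.4924, 0.0323, 0.0958]
tcp_rot: [[0.157, 0.988, 0.0], [0.988, -0.157, -0.0], [-0.0, 0.0, -1.0]]
force: [-0.4, -0.6, -4.9]
opening: 0.171
```

```bash
python3 t.py
```

```text
t 18.45 pos [0.4924 0.0323 0.0958] ds,dy -0.0239 -0.0001 theta z 0.198 atan 0.198 r 0.2449 F [-0.42 -0.57 -4.9 ] F_s -0.32 M [0.03 0.05 0.02] op 0.171
[ 1.e-04 -1.e-04 -1.e+00] [-0.02 -4.34 -2.7   0.1   6.69 -0.02]
```

>>> {"name": "carry_out", "arguments": {
  "grip": [-1,-1,-1,-1,-1,-1,-1,-1,-1,-1,-1],
  "slide": [
    [0,0.8,-3.7],
    [0,0.9,-3.7],
    [0,0.9,-3.6],
    [0,1,-3.6],
    [0,1,-3.6],
    [0,1,-3.6],
    [0,1.1,-3.5],
    [0,0.9,-2.5],
    [0,0.6,-2],
    [0,0.6,-1.5],
    [0,0,0]
  ],
  "twist": [
    [0,0,0],
    [0,0,0],
    [0,0,0],
    [0,0,0],
    [0,0,0],
    [0,0,0],
    [0,0,0],
    [0,0,0],
    [0,0,0],
    [0,0,0],
    [0,0,0]
  ]
}}

```text
time_s: 19.55
position: [0.5018, 0.0308, 0.1305]
tcp_rot: [[0.157, 0.988, 0.001], [0.988, -0.157, -0.0], [-0.0, 0.001, -1.0]]
force: [-1.0, -0.5, -3.8]
opening: 0.174
```

```bash
python3 t.py
```

```text
t 19.55 pos [0.5018 0.0308 0.1305] ds,dy -0.0144 -0.0 theta z 0.345 atan 0.345 r 0.245 F [-0.95 -0.52 -3.85] F_s -0.86 M [0.02 0.01 0.03] op 0.174
[ 6.e-04 -1.e-04 -1.e+00] [-0.04 -0.1   0.05  0.06 -0.17 -0.04]
```

>>> {"name": "carry_out", "arguments": {
  "grip": [-1,-1,-1,-1,-1,-1,-1,-1,-1],
  "slide": [
    [0,-0.5,1.4],
    [0,-0.5,1.4],
    [0,-0.5,1.4],
    [0,-0.5,1.4],
    [0,-0.5,1.4],
    [0,-0.4,1.4],
    [0,-0.4,1.4],
    [0,-0.3,1],
    [0,-0.3,1]
  ],
  "twist": [
    [0,0,0],
    [0,0,0],
    [0,0,0],
    [0,0,0],
    [0,0,0],
    [0,0,0],
    [0,0,0],
    [0,0,0],
    [0,0,0]
  ]
}}

```text
time_s: 20.45
position: [0.4977, 0.0315, 0.1177]
tcp_rot: [[0.157, 0.988, 0.001], [0.988, -0.157, -0.0], [-0.0, 0.001, -1.0]]
force: [-0.4, 0.7, -1.1]
opening: 0.178
```

```bash
python3 t.py
```

```text
t 20.45 pos [0.4977 0.0315 0.1177] ds,dy -0.0185 -0.0 theta z 0.29 atan 0.29 r 0.2449 F [-0.35  0.72 -1.07] F_s -0.46 M [0.05 0.14 0.08] op 0.178
[ 8.e-04 -2.e-04 -1.e+00] [ 0.1   0.82  0.78 -0.03 -1.59  0.03]
```

>>> {"name": "carry_out", "arguments": {
  "grip": [-1,-1,-1],
  "slide": [
    [0,-0.2,0.7],
    [0,-0.2,0.7],
    [0,0,0]
  ],
  "twist": [
    [0,0,0],
    [0,0,0],
    [0,0,0]
  ]
}}

```text
time_s: 20.75
position: [0.4976, 0.0315, 0.1173]
tcp_rot: [[0.157, 0.988, 0.002], [0.988, -0.157, -0.0], [-0.0, 0.002, -1.0]]
force: [-1.9, 0.3, 0.2]
opening: 0.171
```

```bash
python3 t.py
```

```text
t 20.75 pos [0.4976 0.0315 0.1173] ds,dy -0.0186 -0.0001 theta z 0.288 atan 0.288 r 0.2449 F [-1.93  0.29  0.24] F_s -1.96 M [-0.04  0.22  0.02] op 0.171
[ 1.9e-03 -4.0e-04 -1.0e+00] [ 0.02 -0.2  -0.08 -0.04  0.17  0.05]
```

>>> {"name": "carry_out", "arguments": {
  "grip": [-0.7,-0.5,-0.35,-0.35,-0.35],
  "slide": [
    [0,0,0],
    [0,0,0],
    [0,0,0],
    [0,0,0],
    [0,0,0]
  ],
  "twist": [
    [0,0,0],
    [0,0,0],
    [0,0,0],
    [0,0,0],
    [0,0,0]
  ]
}}

```text
time_s: 21.25
position: [0.5, 0.0311, 0.118]
tcp_rot: [[0.158, 0.987, 0.007], [0.987, -0.158, -0.001], [0.0, 0.007, -1.0]]
force: [0.3, 0.4, 0.7]
opening: 0.318
```

```bash
python3 t.py
```

```text
t 21.25 pos [0.5    0.0311 0.118 ] ds,dy -0.0162 -0.0 theta z 0.291 atan 0.294 r 0.2428 F [0.32 0.38 0.66] F_s 0.25 M [ 0.02 -0.03  0.04] op 0.318
[ 0.0074 -0.0011 -1.    ] [-0.05  0.01 -0.29 -0.01 -0.25  0.06]
```

>>> {"name": "carry_out", "arguments": {
  "grip": [-0.35,-0.35,-0.35,-0.35,-0.35,-0.35,-0.35,-0.35,-0.35,-0.35],
  "slide": [
    [0,-2,0],
    [0,0,-6],
    [0,0,-8],
    [0,0,-10],
    [0,0,-12],
    [0,0,-20],
    [0,0,-25],
    [0,0,-25],
    [0,0,-15],
    [0,0,0]
  ],
  "twist": [
    [0,0,0],
    [0,0,0],
    [0,0,0],
    [0,0,0],
    [0,0,0],
    [0,0,0],
    [0,0,0],
    [0,0,0],
    [0,0,0],
    [0,0,0]
  ]
}}

```text
time_s: 22.25
position: [0.4977, 0.0316, 0.2498]
tcp_rot: [[0.158, 0.987, 0.013], [0.987, -0.158, -0.002], [0.0, 0.013, -1.0]]
force: [-0.4, -0.3, -0.3]
opening: 0.327
```

```bash
python3 t.py
python3 - <<'E'
from rig import bot
from h import *
np.set_printoptions(precision=4,suppress=True)
s=bot.read_state(); d=bot.capture("wrist"); P=cloud(d,s); L=(P-s["position"])@s["tcp_rot"]
cv2.imwrite("pics/wrist3.png",cv2.cvtColor(d["color"],cv2.COLOR_RGB2BGR))
for v in range(120,240,20):
    m=(abs(L[v,:,1])<.012)&(P[v,:,2]>.1)&(P[v,:,2]<.18)
    if m.any(): print(v,"top z",np.percentile(P[v,m,2],90).round(4))
i=cv2.cvtColor(bot.capture("side")["color"],cv2.COLOR_RGB2BGR)
cv2.imwrite("pics/side3f.png",i); i=i[90:270,190:370]
cv2.imwrite("pics/side3z.png",cv2.resize(i,None,fx=3.3,fy=3.3,interpolation=cv2.INTER_CUBIC))
E
```

```text
t 22.25 pos [0.4977 0.0316 0.2498] ds,dy -0.0186 0.0 theta z 0.97 atan 0.711 r 0.3098 F [-0.4  -0.27 -0.34] F_s -0.35 M [-0.03 -0.    0.02] op 0.327
[ 0.0131 -0.0019 -0.9999] [-0.03 -0.25  0.8  -0.12 -0.03  0.02]
120 top z 0.1392
140 top z 0.1394
160 top z 0.1396
180 top z 0.1398
200 top z 0.1397
220 top z 0.14
```

View pics/side3z.png

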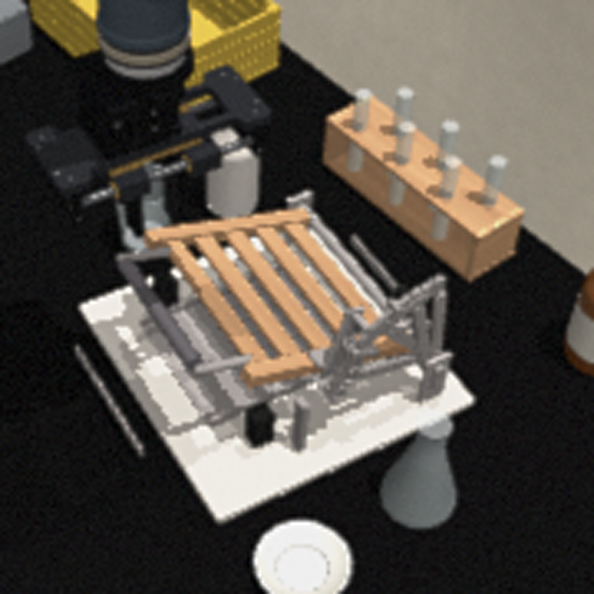

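View pics/side3f.png

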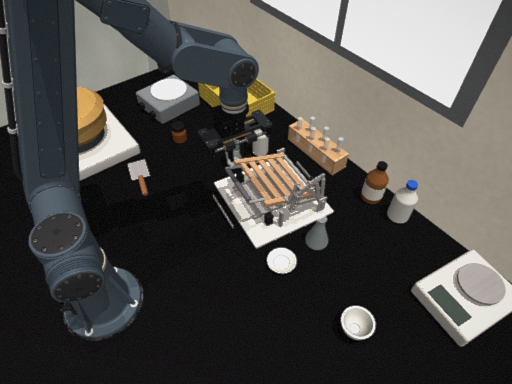

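```bash
python3 -c "
from rig import bot
print(bot.hand_in())"
```

```text
the job is handed in; nothing more can be done
None
```

The board now rests in notch 1, the lowest, and I handed the job in at about 22 s of the 58 s allowed.

- **Raising:** I pinched the grip bar with the tool vertical and raised the board in small steps. It stalled against the rubber stop at about 1.07 rad, with roughly 6 N of extra push at the grip.
- **Lowering:** The prop did not catch at 0.69 or 0.49 rad on the way down, so it had been thrown clear. The board lay flat at about 0.00 rad, with about 8 N felt on contact.
- **Setting notch 1:** I raised it to about 0.345 rad and eased it back until the prop took the load at 0.288 rad. The vertical force on the tool fell to near zero there. I then opened the fingers and lifted them clear.

**Last checks:** After release, the wrist depth camera put the top of the bar at 139.6 mm, which is about 0.29 rad. The tool was about 110 mm above the bar with no contact force. In the side picture the flask, dish, bottle, beaker, jar, mortar and spatula look to be where they stood at the start.

No check failed. The pictures were too coarse to show the prop itself, so its state is inferred from the angles and forces. The tool also tilted by up to 1.6° for a moment just after leaving the stop, and I corrected it.

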